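Wedge up the sunken end of a ware board

TASK

The rocking ware board has sunk down onto its rest at one end. Pick up the wooden wedge and push it, thin end first and flat on the bench, from the front (the robot's side) under the sunken end, until that end has just lifted off its rest and the board lies level. Finish while still gripping the wedge there with the board's weight on it: touch the board with nothing but the wedge, and leave the vase, cup and other things standing undisturbed.

Things in the scene. Friction and masses are not known exactly. Their poses are not given: they have to be found in the camera images.
- stand: Fixed dark steel stand carrying the rocking board. Origin on the bench under the board's middle; x across the board, away from the robot; y along it to the left end; z up. Its foot fills |x| < 62, |y| < 35 mm; an 8 mm high crossbar with rest pads for both ends runs under the board at x = +30 to +60 mm. In front of that the space under the ends is free down to the bench.
- board (a joint): Tilt of the grey ware board in rad: 0 level, positive = left (+y) end up, right end sunk; negative = left end sunk. Stops at +-0.08 (low end on its rest). Board 130 (x) by 300 (y) by 14 mm, centred on the stand, underside 24 mm above the bench when level; it pivots about the stand's x at underside height. The vase's weight pulls its end down onto whatever carries it.
- board_left_end (a point): Point on the board's underside, middle of its left (+y) end edge: 24 mm above the bench when level, 12 mm when sunk, 36 mm when up. The wedge suits best about 40 mm in from the sunken end (110 mm from the board's middle), pushed along the stand's +x.
- board_right_end (a point): The same point at the right (-y) end.
- wedge_heel (a point): Loose brown wooden wedge, 120 mm long, 30 wide, 70 g, flat underside. Heel: block 35 long, 30 wide, 34 high; from it a straight 85 mm long ramp falls from 34 to 6 mm at the thin end. The point is the heel's centre, half-way up (17 mm). x points to the thin end, 102.5 mm from this point; y across the width (grip the heel's sides along y); z up.
- vase_center (a point): Unglazed clay vase, 155 mm tall, 92 mm at its widest, 0.7 to 1.2 kg, standing upright on the board at one end; point at its centre, half-way up.
- cup_center (a point): White cup, 62 mm wide, 60 mm tall, light, standing at the board's other end; point at its centre, half-way up.
- dish: Bystander: white saucer, 90 mm wide, 22 mm high, on the bench to one side; origin at its underside.
- glaze_jar: Bystander: white glaze jar, 60 mm wide, 100 mm tall, on the bench past the left end of the board; origin at its underside.
- brush: Bystander: brush 200 mm long lying on the bench past the right end of the board; origin at its underside.
Mind the look-alikes: they are no part of the job. Of the things like the part that bears wedge_heel, leave any that is black; of the rest the smaller one is meant.

How it is judged:
At the end, for the whole second after the job is handed in: Board within 0.03 rad of level and still, carried by the wedge (over 1 N), which comes in from the front, lies flat on the bench (0.08 rad, 5 mm) and is gripped (over 3 N); the robot does not touch the board; vase and cup upright, within 30 mm of where they began (value of joint board between -0.03 and 0.03 rad and contact force between wedge and board above 1 N and contact force between the fingers and wedge above 3 N and contact force between each of the arm, the fingers and board below 0.3 N and x of wedge_heel in the frame of stand below -0.075 m and angle between wedge_heel's own z axis and vertical below 0.08 rad and height (world z) of wedge_heel below 0.022 m and distance of each of vase_center, cup_center from where it was at the start of the episode below 0.03 m and angle between each of vase_center, cup_center's own z axis and vertical below 0.12 rad and velocity of joint board between -0.05 and 0.05 rad/s); the arm keeps its last pose, push and grip.
It fails at once if vase or cup tipped or shoved more than 50 mm (angle between any of vase_center, cup_center's own z axis and vertical above 0.3 rad or distance of any of vase_center, cup_center from where it was at the start of the episode above 0.05 m).
It fails at once if saucer, glaze jar or brush moved more than 30 mm (distance of any of dish, glaze_jar, brush from where it was at the start of the episode above 0.03 m).
It also fails if it takes over 42 s, if anything falls off the work surface, if the arm or the gripper's body presses on something with over 40 N, if the wrist force passes 120 N, or if a joint passes its speed limit or range.

ROBOT

A 6-joint arm with a two-finger parallel gripper is mounted at the origin on the work surface. World frame = base frame: x ahead of the robot, y to its left, z up, the work surface at z = 0. Lengths are in m, angles in rad, forces in N, time in s.
With the tool pointing down it reaches from about 0.25 to 0.725 m from the base axis. Payload 4 kg.
Tool frame: the origin (TCP) lies on the centre line of the jaws, within the pads' length; the fingertips stand 17 mm ahead of it and the grasp point (between the pads) lies 2 mm behind it; z points along the fingers, y is the line along which they close (so a half turn about z gives the same grasp; the last joint's range is limited). The gripper opens to 85 mm and grips with 20 to 120 N. Pads are 22 mm wide; open, the fingers measure 114 mm over their backs; the gripper's body (76 mm by 85 mm) begins 54 mm behind the grasp point. The pads swing forward as they close: fully open they stand 13 mm farther back than shut.
Start: joints at [1.147, 0.241, 0.005, 1.335, 0, 1.571], TCP at [0.206, 0.456, 0.21] pointing down, gripper open.
Joint ranges: [-2.72, 2.72], [-1.05, 1.87], [-1.09, 1.28], [-1.99, 2.15], [-1.42, 1.44], [-3.14, 3.14]. Speed limits (rad/s): [2.79, 2.79, 3.14, 3.14, 3.14, 3.14].

INTERFACE

Orientations are given as a unit quaternion [x, y, z, w].
In Python, from workcell import get_obs, imaging, order gives the robot as it stands.
- The arm moves only by the tool apply_moves, never from a script. Its argument "targets" is a list that holds one entry, the list of rows, each a list of 5 numbers: the shift along the world's x, y, z in units of 40 mm (1.0 is 40 mm), then the turn about the world's z in degrees, then the gripper command: -1 is shut, 1 is fully open, values between are in proportion. In form: [[[dx, dy, dz, turn, fingers], ...]]. A call has 1 to 8 rows; each row shifts and turns the commanded pose from where the row before left it; what a row does not reach is not made up. A row lasts 1/12 s, in which the tool goes at most 41.7 mm and 7.16 degrees, less where a joint would pass 70% of its speed; a pose out of reach is approached as far as the arm can. A call is refused whole if a number of a shift passes 1 or a number of a turn 7.16, either way. A call with a gripper value outside its range is refused whole. The fingers move at their own pace and stop on an object; the grip force is fixed at half the most. Time passes only in rows, so rows that do not move let the fingers close. It gives the time, the measured TCP pose, the force, the opening and the grip force at its end, in the units of the state.
- get_obs(): the state, without advancing time (a new reading comes with each control period).
- imaging.camera(name): name is "scene" or "top" or "wrist"; returns (picture, depth): 480x640x3 uint8, blue, green, red; 480x640 float32, m along the optical axis (not along the pixel's ray), 0 where there is no reading.
- imaging.get_calibration(name): a dict with "camera_matrix" (3x3 intrinsics, pixels), "eye" and "rotation" of the camera in the world; the wrist camera has in their place "hand_eye" (4x4, takes a point from camera to tool coordinates, whose origin is the TCP and whose axes are the flange's). Camera axes: x right, y down, z forward; pixel columns grow to the right and rows downward; lengths in m; the calibration is good to about 2 mm. A picture is of the moment at which its call begins: read the wrist's pose just before it. get_calibration takes no time and is no camera call.
- order.job_done(): hands the job in; it is judged then, once.
The state is a dict: "clock": time; "joint_pos": joint angles; "joint_vel": joint speeds; "tau": joint torques, N m; "eef_pos": TCP position; "tool_rot": TCP orientation; "ft_force": force on the tool from outside, world axes, zero at the start; "ft_torque": the same for the moment, N m; "grip_width": finger opening in m; "grasp_force": force on a finger pad.
Only numpy, scipy, OpenCV 4.12 (cv2) and the standard library are available. Lean on these libraries where they do the work, as an engineer would, in place of code of your own. Each camera call takes 0.05 s, during which the arm holds its last target. There are 200 camera calls.

## Working session

There is one attempt and no reset: what is moved stays moved. The work goes in short steps, Python scripts to look and compute and a tool call to move; the robot and the scene stay as the last step left them, time stands still between calls to the robot, and variables do not carry over. Pictures are saved under pics/ and viewed, at most 10 in all, crops included, and the job is handed in when it is done.

Besides the shell and the picture viewer there is one more tool, called after ">>>" by a JSON object that holds its "op" and its "data", one argument or row to a line. apply_moves: Moves the arm, as the interface text tells. Its arguments: {"type":"object","properties":{"targets":{"type":"array","items":{"type":"array","items":{"type":"array","items":{"type":"number"}}}}},"required":["targets"]}

```bash
mkdir -p pics
cat > h.py <<'E'
import numpy as np, cv2
from workcell import get_obs, imaging, order
def cloud(n):
    im,d=imaging.camera(n); c=imaging.get_calibration(n); K=np.array(c["camera_matrix"])
    v,u=np.mgrid[:480,:640]
    P=np.dstack([(u-K[0,2])/K[0,0]*d,(v-K[1,2])/K[1,1]*d,d])
    W=P@np.array(c["rotation"]).T+np.array(c["eye"]); W[d==0]=np.nan
    return im,W
E
python3 - <<'E'
from h import *
for n in("scene","top"):
    im,W=cloud(n); cv2.imwrite(f"pics/{n}1.png",im); np.save(f"{n}1.npy",W)
    c=imaging.get_calibration(n); print(n,c["eye"],c["rotation"])
print(get_obs())
E
```

```text
Traceback (most recent call last):
  File "h.py", line 7, in cloud
    W=P@np.array(c["rotation"]).T+np.array(c["eye"]); W[d==0]=np.nan
      ~^~~~~~~~~~~~~~~~~~~~~~~~~~
ValueError: matmul: Input operand 1 has a mismatch in its core dimension 0, with gufunc signature (n?,k),(k,m?)->(n?,m?) (size 4 is different from 3)
```

Rotation is a quaternion.

```bash
sed -i 's/np.array(c\["rotation"\]).T/R.from_quat(c["rotation"]).as_matrix().T/; 1a from scipy.spatial.transform import Rotation as R' h.py
python3 - <<'E'
from h import *
for n in("scene","top"):
    im,W=cloud(n); cv2.imwrite(f"pics/{n}1.png",im); np.save(f"{n}1.npy",W)
    c=imaging.get_calibration(n); print(n,c["eye"],c["rotation"]); print(np.round(np.nanpercentile(W[...,2],[1,20,50,80]),4))
print(get_obs())
E
```

```text
scene [1.38444571 0.19121737 1.23251781] [ 0.61344153  0.72652862 -0.24225223 -0.19276804]
[-7.596e-01 -3.370e-01 -6.000e-04  3.200e-03]
top [0.26751665 0.03144479 1.43177834] [-0.68923531  0.71649327 -0.07689467  0.07536101]
[-7.618e-01 -7.100e-03 -2.000e-04  3.500e-03]
{'clock': 0.15, 'joint_pos': array([1.14698677e+00, 2.41225006e-01, 4.06224407e-03, 1.33520043e+00,
       6.76465002e-06, 1.57078138e+00]), 'joint_vel': array([ 1.58597798e-03, -2.93758201e-03,  3.63217585e-03, -3.61457540e-05,
        1.20053165e-03,  2.92783837e-04]), 'tau': array([-3.08145745e-04, -3.72635829e+01,  2.52638215e+01,  1.23629265e-02,
       -3.60117525e-06,  1.00837627e-05]), 'eef_pos': array([0.2054111 , 0.45531124, 0.20963584]), 'tool_rot': array([ 2.10315086e-01,  9.77633342e-01, -7.65196086e-04, -1.68085829e-04]), 'ft_force': array([-0.15472201, -0.39119714,  0.48989949]), 'ft_torque': array([ 0.04508312, -0.02222427, -0.00554094]), 'grasp_force': 0.0, 'grip_width': 0.08532626319696193}
```

View pics/top1.png

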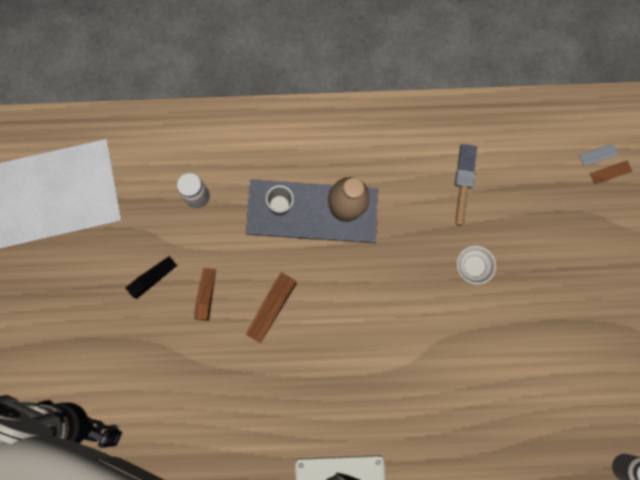

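View pics/scene1.png

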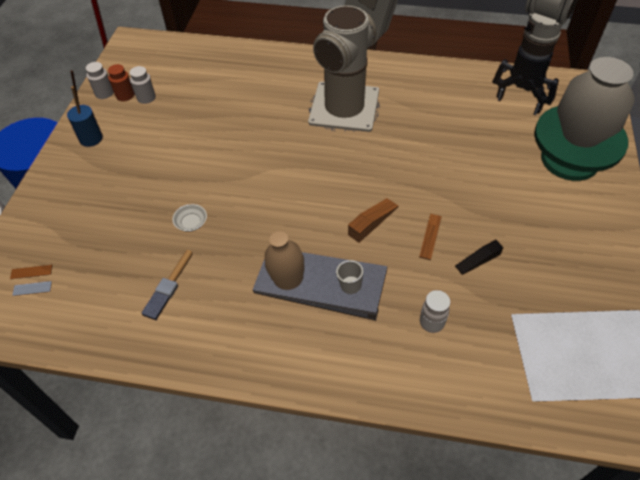

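Top view: the wedge candidates are black (150,277), small brown (205,293), large brown (271,307), plus a flat reddish strip at (610,172). By the description, it is the small brown one at (205,293). The vase (349,200) is at the right end of the board (312,212), so the right end is sunk. The cup is at (280,200), jar (190,188), brush (465,185) and saucer (476,265).

Run:
```python
from h import *
im=cv2.imread("pics/top1.png"); W=np.load("top1.npy"); S=np.load("scene1.npy"); si=cv2.imread("pics/scene1.png")
a=cv2.resize(im[255:345,120:310],None,fx=4,fy=4,interpolation=cv2.INTER_CUBIC)
cv2.imwrite("pics/crop1.png",a)
def rect(W,b,cond,n):
    u0,v0,u1,v1=b; w=W[v0:v1,u0:u1].reshape(-1,3); w=w[cond(w)]
    print(n,len(w)); r=cv2.minAreaRect(w[:,:2].astype(np.float32)); print("  rect",np.round(r[0],4),np.round(r[1],4),r[2]); return w
q=lambda lo,hi:(lambda w:(w[:,2]>lo)&(w[:,2]<hi))
for n,b in(("small",(185,262,225,328)),("big",(240,265,305,350)),("black",(120,250,182,302))):
    w=rect(W,b,q(.008,.06),n); rect(W,b,q(.03,.06),n+" heel")
    print("  zmax",np.percentile(w[:,2],98))
w=rect(S,(415,208,447,264),q(.008,.06),"small scene"); rect(S,(415,208,447,264),q(.03,.06),"heel scene")
for n,A,b in(("top",W,(235,170,390,250)),("scene",S,(245,235,395,325))):
    w=rect(A,b,q(.022,.056),"board "+n)
    c=w.mean(0); m=np.abs(w[:,2]-c[2])<.02; X=np.c_[w[m,:2]-c[:2],np.ones(m.sum())]
    print(np.linalg.lstsq(X,w[m,2],rcond=None)[0])
    rect(A,b,q(.1,.2),"vase "+n)
for n,b in(("jar",(170,165,215,215)),("dish",(450,240,502,290)),("brush",(450,138,482,230))): rect(W,b,q(.006,.15),n)
```

```text
small 734
  rect [0.4586 0.2918] [0.1456 0.0812] 1.5256069898605347
small heel 280
  rect [0.4334 0.2923] [0.0308 0.0642] 82.08800506591797
  zmax 0.03925774414823638
big 1346
  rect [0.4287 0.1353] [0.1896 0.1363] 5.687210559844971
big heel 765
  rect [0.4378 0.1287] [0.041  0.1209] 57.5727424621582
  zmax 0.04969465942811444
black 770
  rect [0.5227 0.4266] [0.1052 0.1226] 43.7016716003418
black heel 269
  rect [0.489  0.4297] [0.0323 0.0699] 39.47871780395508
  zmax 0.03846190680640817
small scene 502
  rect [0.4505 0.2844] [0.1537 0.0599] 2.0149004459381104
heel scene 185
  rect [0.4312 0.2953] [0.0298 0.0617] 82.35030364990234
board top 5478
  rect [0.6412 0.0364] [0.2995 0.1334] 84.55216979980469
[0.01266591 0.07931033 0.03946228]
vase top 1504
  rect [0.6458 0.0252] [0.0883 0.2268] 0.330782949924469
board scene 4147
  rect [0.5993 0.0427] [0.3005 0.2238] 84.9884262084961
[0.00409702 0.07564575 0.0399971 ]
vase scene 1468
  rect [0.6507 0.0275] [0.0846 0.2264] 3.9481725692749023
jar 850
  rect [0.7129 0.3234] [0.0996 0.1213] 89.26226043701172
dish 980
  rect [ 0.5051 -0.3342] [0.1177 0.1175] 86.00457763671875
brush 1141
  rect [ 0.7025 -0.3299] [0.0751 0.2288] 85.29393768310547
```

View pics/crop1.png

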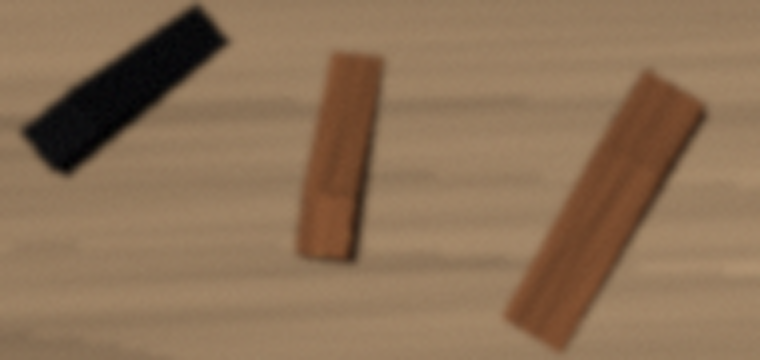

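The crop shows the small brown wedge with the heel block at its near (lower) end and the thin end pointing away. The black and large look-alikes stay. I'll refine its pose by colour mask.

Run:
```python
from h import *
im=cv2.imread("pics/top1.png"); c=imaging.get_calibration("top"); K=np.array(c["camera_matrix"]); Rm=R.from_quat(c["rotation"]).as_matrix(); e=np.array(c["eye"])
def ray(p,z):
    d=Rm@np.array([(p[0]-K[0,2])/K[0,0],(p[1]-K[1,2])/K[1,1],1]); return e+d*(z-e[2])/d[2]
sub=im[255:335,180:230]; hsv=cv2.cvtColor(sub,cv2.COLOR_BGR2HSV).astype(int)
m=((hsv[...,0]<14)&(hsv[...,1]>120)).astype(np.uint8)
n,l,s,_=cv2.connectedComponentsWithStats(m); k=1+s[1:,4].argmax(); print(s[k])
pts=np.argwhere(l==k)[:,::-1].astype(np.float32)+[180,255]
r=cv2.minAreaRect(pts.astype(np.float32)); B=cv2.boxPoints(r); print(r)
for b in B: print(b, ray(b,.034)[:2].round(4), ray(b,.006)[:2].round(4))
# board top face edges from depth-independent mask: intersect colour mask with top plane
sub=im[170:255,235:390]; h=cv2.cvtColor(sub,cv2.COLOR_BGR2HSV).astype(int); m=((h[...,0]>90)&(h[...,0]<135)&(h[...,1]>25)).astype(np.uint8)
n,l,s,_=cv2.connectedComponentsWithStats(m);k=1+s[1:,4].argmax(); p=np.argwhere(l==k)[:,::-1].astype(np.float32)+[235,170]
r=cv2.minAreaRect(p.astype(np.float32)); print("board",r)
for b in cv2.boxPoints(r):
    z=.05 if b[0]<312 else .026
    print(b, ray(b,z)[:2].round(4))
print(np.rad2deg(np.arctan2(*(Rm@[1,0,0])[:2][::-1])))
```

```text
[ 14  13  22  52 721]
((204.2224884033203, 293.6833801269531), (14.685705184936523, 52.21583938598633), 8.530765533447266)
[193.08801 318.4132 ] [0.4027 0.3123] [0.4055 0.318 ]
[200.83374 266.7751 ] [0.5189 0.2953] [0.524  0.3006]
[215.35696 268.95355] [0.5126 0.2624] [0.5175 0.267 ]
[207.61124 320.59167] [0.3967 0.28  ] [0.3992 0.2849]
board ((258.9056396484375, 204.66981506347656), (2.3351292610168457, 8.791075706481934), 74.05460357666016)
[254.35847 204.75473] [0.6556 0.1699]
[262.8113  202.33963] [0.6606 0.1505]
[263.45282 204.5849 ] [0.6552 0.1491]
[254.99997 207.     ] [0.6502 0.1686]
-92.20935006874825
```

>>> {"op": "apply_moves", "data": {
  "targets": [
    [[0.65,-0.5,-0.18,2.1,1],[0.65,-0.5,-0.18,2.1,1],[0.65,-0.5,-0.18,2.1,1],[0.65,-0.5,-0.18,2.1,1],[0.65,-0.5,-0.18,2.1,1],[0.65,-0.5,-0.18,2.1,1],[0.65,-0.5,-0.18,2.1,1],[0.65,-0.5,-0.18,2.1,1]]
  ]
}}

```text
clock: 0.82
eef_pos: [0.4145, 0.2944, 0.1521]
tool_rot: [0.064, 0.998, -0.0, -0.0]
ft_force: [0.1, 0.5, -0.6]
grip_width: 0.0855
grasp_force: 0.0
```

>>> {"op": "apply_moves", "data": {
  "targets": [
    [[0,0,0,0,1],[0,0,0,0,1],[0,0,0,0,1]]
  ]
}}

```text
clock: 1.07
eef_pos: [0.4132, 0.2957, 0.1524]
tool_rot: [0.066, 0.998, -0.0, -0.001]
ft_force: [0.1, -0.4, -0.3]
grip_width: 0.0852
grasp_force: 0.0
```

Run:
```python
from h import *
o=get_obs(); im,d=imaging.camera("wrist"); c=imaging.get_calibration("wrist"); K=np.array(c["camera_matrix"]); H=np.array(c["hand_eye"])
print(o["eef_pos"],o["clock"], H.round(3)); T=R.from_quat(o["tool_rot"]).as_matrix(); print("y line",np.rad2deg(np.arctan2(T[1,1],T[0,1])))
v,u=np.mgrid[:480,:640]; P=np.dstack([(u-K[0,2])/K[0,0]*d,(v-K[1,2])/K[1,1]*d,d])
W=(P@H[:3,:3].T+H[:3,3])@T.T+o["eef_pos"]; W[d==0]=np.nan
np.save("wr.npy",W); cv2.imwrite("pics/wrist1.png",im)
w=W.reshape(-1,3); near=(np.abs(w[:,0]-.45)<.11)&(np.abs(w[:,1]-.29)<.06)
print("bench",np.nanmedian(w[near&(w[:,2]<.004)],0))
for lo,hi in((.012,.045),(.03,.045),(.02,.026)):
    q=w[near&(w[:,2]>lo)&(w[:,2]<hi)]; print(lo,len(q),np.median(q,0),cv2.minAreaRect(q[:,:2].astype(np.float32)))
```

```text
[0.41317073 0.29567274 0.15244922] 1.0667 [[-0.001 -0.949 -0.316  0.081]
 [ 1.    -0.001  0.001 -0.   ]
 [-0.001 -0.316  0.949 -0.164]
 [ 0.     0.     0.     1.   ]]
y line 82.4697014071581
bench [4.23436675e-01 2.91105109e-01 2.03252796e-04]
0.012 4672 [0.44203869 0.2923369  0.03118478] ((0.4556799530982971, 0.29106980562210083), (0.030018772929906845, 0.10513054579496384), 82.30288696289062)
0.03 2496 [0.42524782 0.29508806 0.03393387] ((0.42880702018737793, 0.29470330476760864), (0.029961466789245605, 0.050909385085105896), 82.13953399658203)
0.02 752 [0.47095805 0.28947125 0.02313239] ((0.4443790316581726, 0.29260754585266113), (0.0299572441726923, 0.08209159970283508), 82.26429748535156)
```

View pics/wrist1.png

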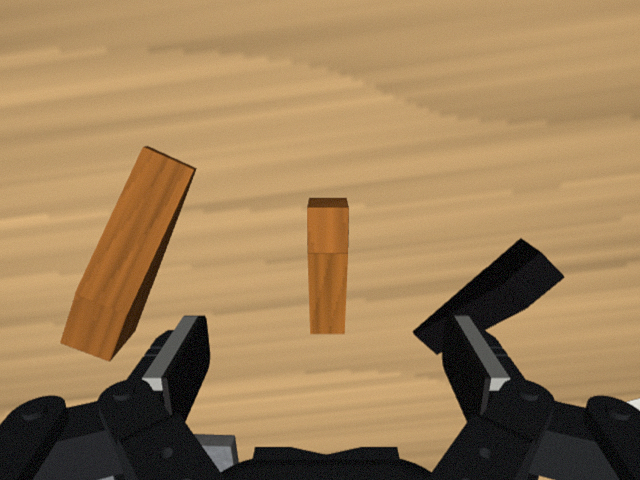

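Wrist view: the wedge is centred at (328,265), heel at (328,225), between the open fingers and clear of the look-alikes (128,255) and (490,300). Heel at about (0.421, 0.296), axis −7.8°, matching the jaw line. Descend and grip.

>>> {"op": "apply_moves", "data": {
  "targets": [
    [[0.15,0,-0.65,0,1],[0,0,-0.65,0,1],[0,0,-0.65,0,1],[0,0,-0.65,0,1],[0,0,-0.4,0,1],[0,0,-0.25,0,1],[0,0,0,0,1],[0,0,0,0,1]]
  ]
}}

```text
clock: 1.78
eef_pos: [0.4192, 0.2966, 0.0231]
tool_rot: [0.064, 0.998, 0.0, -0.0]
ft_force: [-0.0, 0.9, 0.0]
grip_width: 0.085
grasp_force: 0.0
```

>>> {"op": "apply_moves", "data": {
  "targets": [
    [[0,0,0,0,-1],[0,0,0,0,-1],[0,0,0,0,-1],[0,0,0,0,-1],[0,0,0,0,-1],[0,0,0,0,-1],[0,0,0,0,-1],[0,0,0,0,-1]]
  ]
}}

```text
clock: 2.45
eef_pos: [0.4196, 0.2957, 0.0227]
tool_rot: [0.065, 0.998, -0.0, -0.0]
ft_force: [0.1, -0.1, 0.8]
grip_width: 0.0001
grasp_force: 0.0
```

The fingers shut to zero, so the grasp missed. Looking.

Run:
```python
from h import *
im,_=imaging.camera("wrist"); s,_=imaging.camera("scene"); o=get_obs(); print(o["eef_pos"],o["grip_width"],o["grasp_force"],o["ft_force"])
b=cv2.resize(s[150:320,340:520],(510,480))
cv2.imwrite("pics/miss.png",cv2.resize(np.hstack([im,b]),(800,334)))
```

```text
[0.4195964  0.29568573 0.02267015] -0.0001392667856326575 0.0 [-0.73786798  0.71283626 -0.28789962]
```

View pics/miss.png

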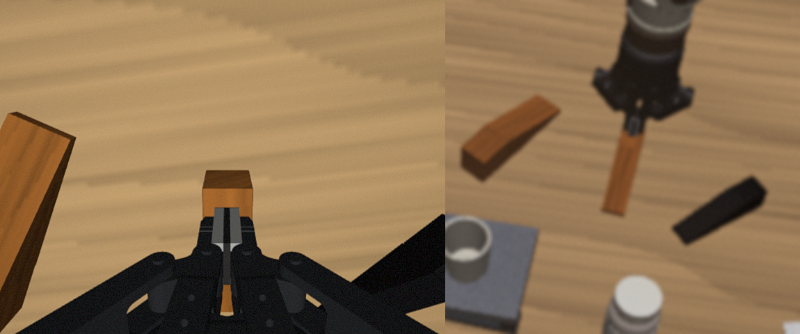

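The left half is the wrist view: the heel top at (228,195) is still in front of the shut fingers (230,240), which seem to be over or ahead of it. I'll measure where they really are in depth.

```bash
cat >> h.py <<'E'
def wrist():
    o=get_obs(); im,d=imaging.camera("wrist"); c=imaging.get_calibration("wrist"); K=np.array(c["camera_matrix"]); H=np.array(c["hand_eye"])
    T=R.from_quat(o["tool_rot"]).as_matrix(); v,u=np.mgrid[:480,:640]
    P=np.dstack([(u-K[0,2])/K[0,0]*d,(v-K[1,2])/K[1,1]*d,d])@H[:3,:3].T+H[:3,3]
    W=P@T.T+o["eef_pos"]; W[d==0]=np.nan; return o,im,P,W
E
python3 - <<'E'
from h import *
o,im,P,W=wrist(); cv2.imwrite("pics/w3.png",im)
print("bench z", np.nanmedian(W[60:160,200:450,2]), "joints",o["joint_pos"].round(3),o["tau"].round(1))
for v in range(240,470,10): print(v, [f"{W[v,u,0]:.3f},{W[v,u,1]:.3f},{W[v,u,2]:.3f}" for u in (300,318,328,338,355)], im[v,328])
E
```

```text
bench z 0.00018337485792390557 joints [ 0.614  0.428 -0.255  0.888 -0.     0.745] [ -0.  -41.2  20.4   0.   -0.    0. ]
240 ['0.400,0.286,0.000', '0.402,0.294,-0.000', '0.402,0.299,0.001', '0.403,0.304,0.001', '0.404,0.312,0.000'] [ 98 143 178]
250 ['0.402,0.286,0.009', '0.404,0.294,0.008', '0.404,0.299,0.009', '0.404,0.303,0.010', '0.406,0.311,0.008'] [ 3 42 78]
260 ['0.402,0.287,0.022', '0.403,0.294,0.022', '0.404,0.299,0.021', '0.404,0.303,0.023', '0.406,0.310,0.021'] [25 55 88]
270 ['0.402,0.287,0.033', '0.404,0.294,0.032', '0.404,0.299,0.033', '0.404,0.303,0.033', '0.405,0.309,0.033'] [21 58 97]
280 ['0.406,0.287,0.034', '0.407,0.294,0.035', '0.408,0.298,0.034', '0.408,0.302,0.034', '0.409,0.309,0.035'] [ 42 104 169]
290 ['0.410,0.286,0.035', '0.412,0.293,0.034', '0.413,0.297,0.033', '0.413,0.301,0.034', '0.413,0.308,0.035'] [ 48 106 172]
300 ['0.415,0.285,0.034', '0.408,0.294,0.050', '0.409,0.298,0.049', '0.410,0.301,0.049', '0.418,0.308,0.034'] [ 4  9 13]
310 ['0.420,0.285,0.034', '0.409,0.294,0.057', '0.409,0.298,0.056', '0.410,0.301,0.057', '0.423,0.307,0.034'] [18 10 17]
32
[... 1129 characters left out ...]
91', '0.485,0.288,0.019', '0.422,0.299,0.092', '0.403,0.304,0.114'] [ 32  85 140]
420 ['0.402,0.292,0.116', '0.426,0.292,0.090', '0.495,0.287,0.015', '0.425,0.298,0.093', '0.403,0.304,0.117'] [ 32  89 138]
430 ['0.402,0.292,0.119', '0.429,0.292,0.092', '0.504,0.286,0.012', '0.427,0.298,0.094', '0.404,0.304,0.119'] [ 38  90 144]
440 ['0.402,0.293,0.122', '0.513,0.279,0.009', '0.514,0.284,0.009', '0.428,0.298,0.097', '0.403,0.303,0.122'] [ 30  88 139]
450 ['0.404,0.292,0.122', '0.530,0.276,-0.000', '0.531,0.282,-0.000', '0.428,0.298,0.101', '0.404,0.303,0.124'] [105 152 188]
460 ['0.407,0.292,0.122', '0.409,0.295,0.120', '0.409,0.297,0.121', '0.411,0.299,0.119', '0.404,0.303,0.126'] [11  1 12]
```

The fingers' depth shows the lower edge of the shut tips at z≈0.045, just above the heel top (0.034), although the stated TCP (0.0227) puts them at about 0.006. The bench reads 0.000 in the same picture, so the stated tip offset is about 38 mm off. I'll trust the measurement and get the exact tip edge, the finger centre in x and y, and any sideways offset.

Run:
```python
from h import *
o,im,P,W=wrist()
for v in range(290,302): print(v,[W[v,u].round(4).tolist() for u in(322,334)],im[v,322],im[v,334])
c=W[300:335,305:352].reshape(-1,3); c=c[c[:,2]>.04]; print("fingers",np.nanmin(c,0),np.nanmax(c,0))
# independent check from scene camera
s,S=cloud("scene"); m=(abs(S[...,0]-.42)<.05)&(abs(S[...,1]-.296)<.02)&(s.max(2)<75)
q=S[m]; print(len(q),np.nanpercentile(q,[1,5,50],axis=0).round(4))
```

```text
290 [[0.4123, 0.2949, 0.0333], [0.4121, 0.2999, 0.0349]] [ 45 100 161] [ 41 103 168]
291 [[0.4124, 0.2949, 0.0339], [0.4129, 0.2998, 0.0341]] [ 39  98 159] [ 43 108 169]
292 [[0.4129, 0.2949, 0.0338], [0.4135, 0.2998, 0.034]] [ 43 100 163] [ 41 106 168]
293 [[0.4133, 0.2948, 0.0339], [0.4138, 0.2997, 0.0342]] [ 55 103 165] [ 52 109 174]
294 [[0.4139, 0.2947, 0.0336], [0.4138, 0.2997, 0.0351]] [ 43 103 164] [ 44 105 170]
295 [[0.4143, 0.2947, 0.0338], [0.4149, 0.2996, 0.0339]] [ 43 102 166] [ 41 106 170]
296 [[0.4142, 0.2947, 0.0348], [0.4149, 0.2996, 0.0347]] [ 49 105 166] [ 47 106 175]
297 [[0.415, 0.2946, 0.0342], [0.4161, 0.2995, 0.0333]] [ 41  95 148] [ 48 101 156]
298 [[0.4094, 0.2954, 0.0462], [0.4095, 0.3, 0.0472]] [31 50 75] [ 58  75 103]
299 [[0.4087, 0.2955, 0.0484], [0.4098, 0.3, 0.0475]] [31 28 30] [78 78 75]
300 [[0.4088, 0.2955, 0.049], [0.4089, 0.3, 0.05]] [33 32 29] [82 86 82]
301 [[0.4089, 0.2955, 0.0496], [0.4097, 0.2999, 0.0493]] [29 27 29] [81 87 83]
fingers [0.40734472 0.28866228 0.04851306] [0.41479154 0.30576149 0.07385009]
1131 [[0.3979 0.2764 0.0576]
 [0.4249 0.2778 0.0757]
 [0.4523 0.2979 0.2163]]
```

>>> {"op": "apply_moves", "data": {
  "targets": [
    [[0,0,0,0,1],[0,0,0,0,1],[0,0,0,0,1],[0,0,0,0,1],[0,0,0,0,1],[0,0,-0.3,0,1],[0,0,-0.3,0,1],[0,0,-0.2,0,1]]
  ]
}}

```text
clock: 3.37
eef_pos: [0.4194, 0.2956, -0.01]
tool_rot: [0.065, 0.998, -0.0, -0.0]
ft_force: [-0.3, -0.7, 0.2]
grip_width: 0.0854
grasp_force: 0.0
```

>>> {"op": "apply_moves", "data": {
  "targets": [
    [[0,0,-0.15,0,1],[0,0,-0.1,0,1],[0,0,0,0,1],[0,0,0,0,1]]
  ]
}}

```text
clock: 3.7
eef_pos: [0.4196, 0.2958, -0.0193]
tool_rot: [0.065, 0.998, -0.0, -0.0]
ft_force: [0.6, -0.8, 0.6]
grip_width: 0.0853
grasp_force: 0.0
```

>>> {"op": "apply_moves", "data": {
  "targets": [
    [[0,0,0,0,-1],[0,0,0,0,-1],[0,0,0,0,-1],[0,0,0,0,-1],[0,0,0,0,-1],[0,0,0,0,-1],[0,0,0,0,-1],[0,0,0,0,-1]]
  ]
}}

```text
clock: 4.37
eef_pos: [0.42, 0.2961, -0.0188]
tool_rot: [0.065, 0.998, 0.0, 0.0]
ft_force: [-1.5, 0.4, 4.2]
grip_width: 0.0286
grasp_force: 60.2
```

Run:
```python
from h import *
o,im,P,W=wrist(); cv2.imwrite("pics/w4.png",im); print(o["eef_pos"],o["ft_force"],o["grip_width"])
```

```text
[ 0.4199852   0.29608484 -0.01882958] [-1.508614    0.37734163  4.20263347] 0.028634140258502246
```

View pics/w4.png

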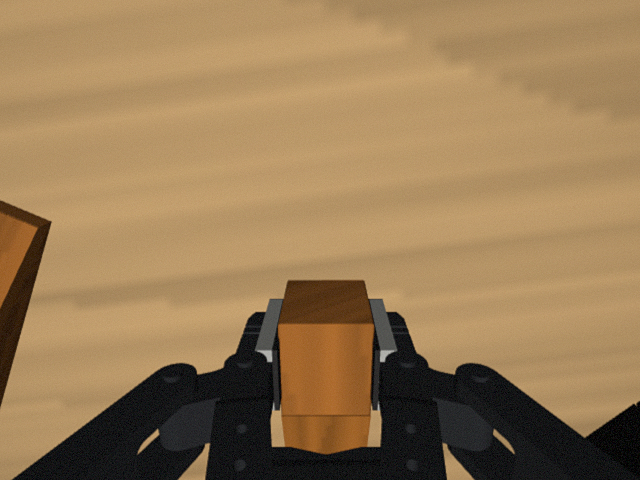

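The grasp holds: 60 N on the heel block, which is at (325,370) between both pads. Lift, while refining the board's pose from the saved clouds.

>>> {"op": "apply_moves", "data": {
  "targets": [
    [[0,0,0.2,0,-1],[0,0,0.4,0,-1],[0,0,0.5,0,-1],[0,0,0.5,0,-1],[0,0,0.5,0,-1],[0,0,0.3,0,-1],[0,0,0,0,-1],[0,0,0,0,-1]]
  ]
}}

```text
clock: 5.08
eef_pos: [0.4198, 0.2959, 0.0771]
tool_rot: [0.065, 0.998, 0.0, 0.0]
ft_force: [0.1, -0.1, -0.2]
grip_width: 0.0294
grasp_force: 59.7
```

Run:
```python
from h import *
for n,b in(("top",(235,170,390,250)),("scene",(245,235,395,325))):
    W=np.load(n+"1.npy"); u0,v0,u1,v1=b; w=W[v0:v1,u0:u1].reshape(-1,3); w=w[np.isfinite(w).all(1)]
    A=None; m=(w[:,2]>.024)&(w[:,2]<.053)
    for _ in range(15):
        X=np.c_[w[:,:2]-[.64,.036],np.ones(len(w))]; p=np.linalg.lstsq(X[m],w[m,2],rcond=None)[0]; m=(abs(X@p-w[:,2])<.0025)&(w[:,2]>.022)
    q=w[m,:2].astype(np.float32); r=cv2.minAreaRect(q); print(n,m.sum(),p.round(4),np.round(r[0],4),np.round(r[1],4),r[2])
    a=np.deg2rad(-5.3); ex=np.array([np.cos(a),np.sin(a)]); ey=np.array([-ex[1],ex[0]])
    for a in (-4.5,-5,-5.5,-6):
        t=np.deg2rad(a); ex=np.array([np.cos(t),np.sin(t)]); ey=np.array([-ex[1],ex[0]])
        print(a,np.percentile(q@ex,[.5,99.5]).round(4),np.percentile(q@ey,[.5,99.5]).round(4))
```

```text
top 3105 [0.0069 0.0814 0.0382] [0.6403 0.0363] [0.2989 0.1311] 84.9540786743164
-4.5 [0.5708 0.7005] [-0.0616  0.2344]
-5 [0.5703 0.6992] [-0.0561  0.2399]
-5.5 [0.5693 0.6982] [-0.0508  0.2455]
-6 [0.5676 0.6975] [-0.0454  0.251 ]
scene 2558 [0.0067 0.0813 0.0376] [0.6443 0.0388] [0.2991 0.1335] 84.9884262084961
-4.5 [0.5737 0.7045] [-0.0588  0.2378]
-5 [0.5724 0.7033] [-0.0532  0.2433]
-5.5 [0.5711 0.7026] [-0.0475  0.2488]
-6 [0.5698 0.7022] [-0.0418  0.2544]
```

>>> {"op": "apply_moves", "data": {
  "targets": [
    [[-0.1,-0.5,0,0.4,-1],[-0.1,-0.8,0,0.4,-1],[-0.1,-0.8,0,0.4,-1],[-0.1,-0.8,0,0.4,-1],[-0.1,-0.8,0,0.4,-1],[0,-0.8,0,0.4,-1],[0,-0.8,0,0.4,-1],[0,-0.8,0,0,-1]]
  ]
}}

```text
clock: 5.75
eef_pos: [0.3978, 0.0502, 0.0753]
tool_rot: [0.04, 0.999, -0.0, -0.002]
ft_force: [0.5, -1.0, -1.0]
grip_width: 0.0292
grasp_force: 59.6
```

>>> {"op": "apply_moves", "data": {
  "targets": [
    [[0,-0.8,0,0,-1],[0,-0.8,0,0,-1],[0,-0.6,0,0,-1],[0,-0.4,0,0,-1],[0,0,0,0,-1],[0,0,-0.5,0,-1],[0,0,-0.5,0,-1],[0,0,-0.4,0,-1]]
  ]
}}

```text
clock: 6.42
eef_pos: [0.3982, -0.0515, 0.0189]
tool_rot: [0.041, 0.999, 0.0, -0.001]
ft_force: [0.2, -0.7, -0.5]
grip_width: 0.0293
grasp_force: 59.7
```

Run:
```python
from h import *
o=get_obs(); print(o["eef_pos"],o["ft_force"],o["clock"],o["grip_width"])
for n in("top","scene"):
    im,W=cloud(n); np.save(n+"2.npy",W); cv2.imwrite(f"pics/{n}2.png",im)
t=cv2.resize(cv2.imread("pics/top2.png")[165:345,220:420],(400,360)); s=cv2.resize(cv2.imread("pics/scene2.png")[130:330,200:420],(396,360))
cv2.imwrite("pics/pre.png",np.hstack([t,s]))
```

```text
[ 0.39822601 -0.05153178  0.01887478] [ 0.21199496 -0.71143627 -0.54356036] 6.4167 0.029261362189426095
```

View pics/pre.png

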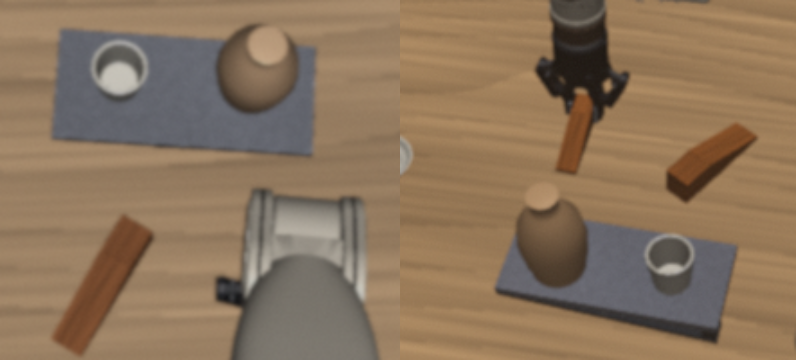

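The top view (left) is hidden by the arm. The scene view (right) shows the wedge at (575,130) held in front of the vase end, pointing at the board. I'll check its pitch and heading, then lower.

Run:
```python
from h import *
W=np.load("scene2.npy"); im=cv2.imread("pics/scene2.png"); h=cv2.cvtColor(im,cv2.COLOR_BGR2HSV).astype(int)
m=(W[...,0]>.4)&(W[...,0]<.54)&(abs(W[...,1]+.055)<.04)&(W[...,2]>.03)&(W[...,2]<.09)&(h[...,1]>130)
w=W[cv2.erode(m.astype(np.uint8),np.ones((3,3)))>0]; print(len(w))
X=np.c_[w[:,:2]-[.45,-.055],np.ones(len(w))]; print(np.linalg.lstsq(X,w[:,2],rcond=None)[0])
w=W[m]; print(cv2.minAreaRect(w[:,:2].astype(np.float32)))
```

```text
313
[-0.31613031  0.05011343  0.05660884]
((0.4510582387447357, -0.053921665996313095), (0.03749155253171921, 0.10138251632452011), 89.09619140625)
```

>>> {"op": "apply_moves", "data": {
  "targets": [
    [[0,0,-0.4,0,-1],[0,0,-0.3,0,-1],[0,0,-0.2,0,-1],[0,0,-0.1,0,-1],[0,0,0,0,-1],[0,0,0,0,-1]]
  ]
}}

```text
clock: 7.02
eef_pos: [0.4, -0.0519, -0.0187]
tool_rot: [0.041, 0.999, 0.0, 0.0]
ft_force: [-0.2, -0.1, -0.5]
grip_width: 0.0294
grasp_force: 59.8
```

>>> {"op": "apply_moves", "data": {
  "targets": [
    [[0.2,-0.02,0,0,-1],[0.35,-0.03,0,0,-1],[0.35,-0.03,0,0,-1],[0.35,-0.03,0,0,-1],[0.35,-0.03,0,0,-1],[0.3,-0.03,0,0,-1],[0.2,-0.02,0,0,-1],[0,0,0,0,-1]]
  ]
}}

```text
clock: 7.68
eef_pos: [0.4861, -0.0599, -0.019]
tool_rot: [0.041, 0.999, 0.0, 0.001]
ft_force: [3.3, -0.1, 0.1]
grip_width: 0.029
grasp_force: 60.4
```

>>> {"op": "apply_moves", "data": {
  "targets": [
    [[0.1,-0.01,0,0,-1],[0.1,-0.01,0,0,-1],[0.1,-0.01,0,0,-1],[0.1,-0.01,0,0,-1],[0,0,0,0,-1],[0,0,0,0,-1]]
  ]
}}

```text
clock: 8.18
eef_pos: [0.4906, -0.0606, -0.0193]
tool_rot: [0.041, 0.999, 0.0, -0.008]
ft_force: [-17.1, 1.6, 20.4]
grip_width: 0.0294
grasp_force: 63.4
```

```bash
cat > tilt.py <<'E'
from h import *
import sys
o=get_obs(); print(o["eef_pos"].round(4),o["ft_force"].round(1),o["clock"],o["grip_width"].round(4),o["grasp_force"])
s,W=cloud("scene"); cv2.imwrite(f"pics/s{sys.argv[1]}.png",s)
h=cv2.cvtColor(s,cv2.COLOR_BGR2HSV).astype(int)
w=W[235:325,245:395].reshape(-1,3); ok=np.isfinite(w).all(1); w=w[ok]; m=(w[:,2]>.024)&(w[:,2]<.053)
for _ in range(15):
    X=np.c_[w[:,:2]-[.642,.037],np.ones(len(w))]; p=np.linalg.lstsq(X[m],w[m,2],rcond=None)[0]; m=(abs(X@p-w[:,2])<.0025)&(w[:,2]>.02)
print(m.sum(),"tilt",p.round(4))
E
python3 tilt.py 3
```

```text
Traceback (most recent call last):
  File "tilt.py", line 3, in <module>
    o=get_obs(); print(o["eef_pos"].round(4),o["ft_force"].round(1),o["clock"],o["grip_width"].round(4),o["grasp_force"])
                                                                               ^^^^^^^^^^^^^^^^^^^^^
AttributeError: 'float' object has no attribute 'round'
```

```bash
sed -i 's/o\["grip_width"\].round(4)/o["grip_width"]/' tilt.py; python3 tilt.py 3
```

```text
[ 0.4906 -0.0606 -0.0193] [-17.1   1.6  20.4] 8.1833 0.02937666706324526 63.3927583694458
2592 tilt [0.0052 0.0826 0.0376]
```

```bash
python3 -c "
import cv2
cv2.imwrite('pics/c3.png',cv2.resize(cv2.imread('pics/s3.png')[150:320,220:400],(720,600) and (635,600),interpolation=cv2.INTER_CUBIC))"
```

```text
(no output)
```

View pics/c3.png

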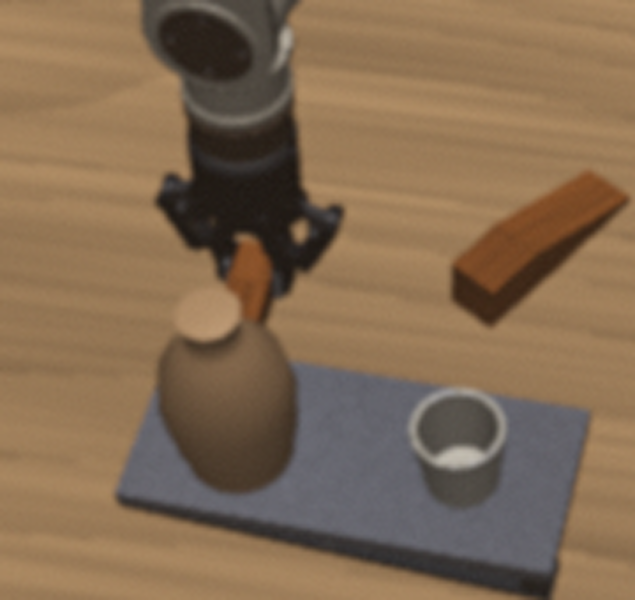

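The scene crop shows the wedge (250,285) entering under the vase end with the hand clear of the board. The force says contact, but the tilt is still 0.08. Keep pushing gently.

>>> {"op": "apply_moves", "data": {
  "targets": [
    [[0.1,-0.01,0,0,-1],[0.1,-0.01,0,0,-1],[0.1,-0.01,0,0,-1],[0,0,0,0,-1],[0,0,0,0,-1]]
  ]
}}

```text
clock: 8.65
eef_pos: [0.4925, -0.0607, -0.0195]
tool_rot: [0.041, 0.999, 0.001, -0.016]
ft_force: [-38.6, 4.1, 41.6]
grip_width: 0.0295
grasp_force: 66.6
```

```bash
python3 tilt.py 4
```

```text
[ 0.4925 -0.0607 -0.0195] [-38.6   4.1  41.6] 8.65 0.02953265267584003 66.61696672439575
2552 tilt [0.0071 0.0776 0.0376]
```

Forward force is climbing with an equal upward reaction: the hand's compliance presses the nose into the bench and jams it by friction. Ease the vertical command slightly.

>>> {"op": "apply_moves", "data": {
  "targets": [
    [[0,0,0.05,0,-1],[0,0,0.05,0,-1],[0,0,0,0,-1],[0,0,0,0,-1]]
  ]
}}

```text
clock: 9.03
eef_pos: [0.5036, -0.0616, -0.018]
tool_rot: [0.041, 0.999, 0.001, -0.007]
ft_force: [-5.4, 0.5, -6.3]
grip_width: 0.0293
grasp_force: 60.1
```

```bash
python3 tilt.py 5
```

```text
[ 0.5036 -0.0616 -0.018 ] [-5.4  0.5 -6.3] 9.0333 0.029341783963389052 60.13226866722107
2627 tilt [0.0007 0.0314 0.0379]
```

>>> {"op": "apply_moves", "data": {
  "targets": [
    [[0.1,-0.01,0,0,-1],[0.1,-0.01,0,0,-1],[0,0,0,0,-1],[0,0,0,0,-1],[0,0,0,0,-1]]
  ]
}}

```text
clock: 9.5
eef_pos: [0.5122, -0.0626, -0.0184]
tool_rot: [0.041, 0.999, 0.001, -0.007]
ft_force: [-5.1, 1.6, -5.6]
grip_width: 0.0295
grasp_force: 60.2
```

```bash
python3 tilt.py 6
```

```text
[ 0.5122 -0.0626 -0.0184] [-5.1  1.6 -5.6] 9.5 0.029528008901477398 60.179457664489746
2587 tilt [-0.0015  0.0114  0.0379]
```

>>> {"op": "apply_moves", "data": {
  "targets": [
    [[0.1,-0.01,0,0,-1],[0,0,0,0,-1],[0,0,0,0,-1],[0,0,0,0,-1],[0,0,0,0,-1],[0,0,0,0,-1],[0,0,0,0,-1]]
  ]
}}

```text
clock: 10.13
eef_pos: [0.5158, -0.063, -0.0185]
tool_rot: [0.041, 0.999, 0.0, -0.007]
ft_force: [-6.3, -0.2, -5.3]
grip_width: 0.0291
grasp_force: 60.2
```

```bash
python3 tilt.py 7
python3 - <<'E'
from h import *
o,im,P,W=wrist(); h=cv2.cvtColor(im,cv2.COLOR_BGR2HSV).astype(int)
w=W[320:440,285:365].reshape(-1,3); w=w[(h[320:440,285:365,1].ravel()>120)&(w[:,2]>.02)&(w[:,2]<.05)]; w=w[(w[:,0]<.53)]
X=np.c_[w[:,:2]-w[:,:2].mean(0),np.ones(len(w))]; m=np.ones(len(w),bool)
for _ in range(10):
    p=np.linalg.lstsq(X[m],w[m,2],rcond=None)[0]; m=abs(X@p-w[:,2])<.002
print("heel top plane",p.round(4),m.sum(),w[m].mean(0).round(4),w[m].min(0).round(4),w[m].max(0).round(4))
s=cv2.imread("pics/s7.png"); cv2.imwrite("pics/end.png",np.hstack([cv2.resize(im,(400,300)),cv2.resize(s[150:320,200:400],(353,300))]))
E
```

```text
[ 0.5158 -0.063  -0.0185] [-6.3 -0.2 -5.3] 10.1333 0.02914772647777565 60.21292805671692
2624 tilt [0.0014 0.0015 0.0379]
heel top plane [0.0138 0.0028 0.035 ] 6828 [ 0.514  -0.0636  0.035 ] [ 0.4982 -0.0778  0.0329] [ 0.53   -0.0501  0.037 ]
```

View pics/end.png

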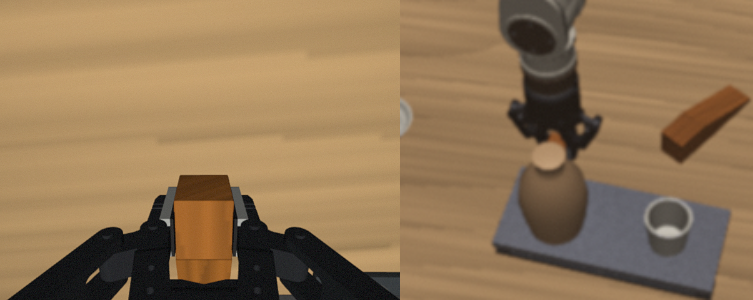

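The board is level (0.0015 rad) and the heel is flat (0.014 rad, top at 35 mm) and gripped at 60 N. The vase and cup are upright, and the hand is clear of the board. Handing in.

```bash
python3 -c "
from workcell import order; print(order.job_done())"
```

```text
the job is handed in; nothing more can be done
None
```

I handed the job in with the small brown wedge pushed under the sunken right end from the front and still gripped at 60 N. The last check showed the board level to about 0.002 rad and the vase and cup upright; no verdict came back.

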